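# Find the heavy gift tin in the florist's display case

## Task

Slide the clear cover of the display case all the way back, then find by hefting which of the three identical red gift tins is the heaviest: the brass flower holder a customer has ordered is packed in it. Leave the two lighter tins standing upright back on the blue discs where they stood, and finish while still holding the heaviest one up in the gripper, upright and still, its bottom about a hand's breadth above the top of the case: do not put it down or let it go. Tip no tin over and leave the plants and everything else on the counter where they are.

Things in the scene. Friction and masses are not known exactly. Their poses are not given: they have to be found in the camera images.
- case: Clear case with wooden base, fixed. Origin: on the counter under the middle tin's disc; x from the front to the rear, y along the row of tins. Spans x -75 to 215, y -195 to 195 mm; floor top 12 mm above the counter. Blue discs for the tins at x 0, y -110, 0, 110 mm. Side walls with rails 112 mm high, inner faces at y -183, 183; back wall 102 high; front only 26. Yaw within 0.25 rad.
- cover (a joint): Clear sliding cover, m: 0 = fully forward, over the tins; 0.14 = fully back at its stop, tins free from above. Starts at 0 to 0.03, slides along the case's +x, about 1.5 N friction, stays where left. 4 mm plate, top 108 mm above the counter; at value q it spans x from q - 65 mm to q + 65 mm in the case's frame.
- cover_handle (a point): Middle of the top of the cover's handle, 144 mm above the counter: a dark wooden block on the cover, 18 mm thick along the case's x, 90 mm long along its y, 36 mm high. In the case's frame it lies at x = q - 20 mm (q the cover's joint value), y = 0.
- tin_a: One of three look-alike closed tins: red upright cylinder with a brass lid, 60 mm in diameter all the way up, 80 mm high. Origin: centre of its underside, z up. They start in a row, each within 10 mm of the middle of a blue disc; which stands where changes. Two weigh 0.15 to 0.31 kg, the heaviest 0.58 to 0.72 kg.
- tin_b: One of three look-alike closed tins: red upright cylinder with a brass lid, 60 mm in diameter all the way up, 80 mm high. Origin: centre of its underside, z up. They start in a row, each within 10 mm of the middle of a blue disc; which stands where changes. Two weigh 0.15 to 0.31 kg, the heaviest 0.58 to 0.72 kg.
- tin_c: One of three look-alike closed tins: red upright cylinder with a brass lid, 60 mm in diameter all the way up, 80 mm high. Origin: centre of its underside, z up. They start in a row, each within 10 mm of the middle of a blue disc; which stands where changes. Two weigh 0.15 to 0.31 kg, the heaviest 0.58 to 0.72 kg.
- pot_left: Small succulent in a terracotta pot, 60 mm wide, 70 mm high, loose in the rear of the case, to be left alone. Origin: centre of its underside.
- pot_right: Small succulent in a white pot, 60 mm wide, 70 mm high, loose in the rear of the case, to be left alone. Origin: centre of its underside.
- vase: White ceramic vase, 104 mm wide, 150 mm high, loose on the counter to the left, to be left alone. Origin: centre of its underside.
- ribbon: Spool of red ribbon lying flat, 68 mm wide, 34 mm high, loose on the counter to the left, to be left alone. Origin: centre of its underside.
- mouse: Black computer mouse, 105 x 60 x 30 mm, loose on the counter to the right, to be left alone. Origin: centre of its underside.
- shears: Green-handled garden shears lying flat, 180 mm long, 60 mm wide, 17 mm high, loose on the counter to the right, to be left alone. Origin: on the counter at the pivot; own x towards the blade tip.

How it is judged:
By the outcome, as a careful person would: the job done as asked, in the order asked, and still so for the second after the job is handed in, while the arm keeps its last pose, push and grip.
It also fails if it takes over 61 s, if anything falls off the work surface, if the arm or the gripper's body presses on something with over 40 N, if the wrist force passes 120 N, or if a joint passes its speed limit or range.

## Robot

A 6-joint arm with a two-finger parallel gripper is mounted at the origin on the work surface. World frame = base frame: x ahead of the robot, y to its left, z up, the work surface at z = 0. Lengths are in m, angles in rad, forces in N, time in s.
With the tool pointing down it reaches from about 0.275 to 0.85 m from the base axis. Payload 19 kg.
Tool frame: the origin (TCP) lies midway between the tips of the shut fingers; the grasp point (between the pads) lies 19 mm behind it (robot.pinch_z is the z of the grasp point in the tool frame, in m); z points along the fingers, y is the line along which they close (so a half turn about z gives the same grasp; the last joint's range is limited). The gripper opens to 85 mm and grips with 20 to 120 N. Pads are 22 mm wide; open, the fingers measure 114 mm over their backs; the gripper's body (76 mm by 85 mm) begins 54 mm behind the grasp point. The pads swing forward as they close: fully open they stand 13 mm farther back than shut.
Start: joints at [-1.422, 0.15, 1.437, -0, 1.554, -0.134], TCP at [0.16, -0.552, 0.231] pointing down, gripper open.
Joint ranges: [-2.8, 2.8], [-0.68, 2.1], [0.12, 2.68], [-1.39, 4.53], [0.16, 2.79], [-2.81, 2.81]. Speed limits (rad/s): [1.89, 1.89, 2.22, 3.01, 3.01, 3.01].

## Interface

Orientations are given as a unit quaternion [w, x, y, z].
In Python, from workcell import robot gives the robot as it stands. The module is installed in compiled form; this text tells all that it offers. Calls block until the motion is done:
- robot.movep(position, orientation): joint-space move of the TCP to a pose.
- robot.movel(position, feed=0.15, frame=None, contact_N=None): straight line of the TCP; frame=None keeps the orientation; feed is the mean speed in m/s. With contact_N (N) it stops when the force on the tool has changed by that much, and returns True; else False.
- robot.set_joints(angles): joint-space move.
- robot.ungrasp() and robot.close_gripper(): open the fingers fully, or close them until they stop; the grip force is fixed at half the most.
- robot.sleep(seconds).
- robot.solve_ik(position, orientation): joint angles nearest the present ones, or None.
- robot.get_obs(): the state.
- robot.get_image(name): name is "scene" or "top" or "wrist"; returns a dict with "color" (480x640x3 uint8, red, green, blue), "mtx" (3x3 intrinsics, pixels), "extrinsics" (4x4, takes a point from world to camera coordinates); the wrist camera has in their place "mount" (4x4, takes a point from camera to tool coordinates, whose origin is the TCP and whose axes are the flange's). Camera axes: x right, y up, looking along -z (the intrinsics and any distortion apply to the point x, -y, -z); pixel columns grow to the right and rows downward; lengths in m; the calibration is good to about 2 mm. A picture is of the moment at which its call begins: read the wrist's pose just before it. There is no depth.
A pose or a line that the arm cannot do raises robot.IKError and nothing moves.
- robot.close_job(): hands the job in; it is judged then, once.
The state is a dict: "time_s": time; "joint_pos": joint angles; "qd": joint speeds; "tau": joint torques, N m; "eef_pos": TCP position; "ee_rot": TCP orientation; "force": force on the tool from outside, world axes, zero at the start; "torque": the same for the moment, N m; "grip_width": finger opening in m; "gripper_force": force on a finger pad.
Only numpy, scipy, OpenCV 4.12 (cv2) and the standard library are available. Lean on these libraries where they do the work, as an engineer would, in place of code of your own. Each camera call takes 0.05 s, during which the arm holds its last target. There are 200 camera calls.

## Working session

There is one attempt and no reset: what is moved stays moved. The work goes in short steps, each a Python script; the robot and the scene stay as the last script left them, time stands still between calls to the robot, and variables do not carry over. Pictures are saved under pics/ and viewed, at most 10 in all, crops included, and the job is handed in when it is done.

```bash
mkdir -p pics; python3 - <<'E'
from workcell import robot
import cv2,pickle
o=robot.get_obs();print({k:o[k] for k in("time_s","eef_pos","ee_rot","force","grip_width")})
d={}
for n in("top","scene"):
    im=robot.get_image(n);d[n]=im;cv2.imwrite(f"pics/{n}0.png",im["color"][:,:,::-1])
    print(n,im["mtx"],im["extrinsics"],[k for k in im])
pickle.dump(d,open("im0.pkl","wb"))
E
```

```text
{'time_s': 0.0, 'eef_pos': array([ 0.16041669, -0.55193925,  0.2306854 ]), 'ee_rot': array([-5.70817885e-04,  9.90020010e-01,  1.40925703e-01,  2.02045269e-05]), 'force': array([-0.18212155,  0.10036976,  0.11163534]), 'grip_width': 0.08569470748408355}
top [[503.41535536   0.         314.70628656]
 [  0.         503.41535536 230.8877519 ]
 [  0.           0.           1.        ]] [[-0.00261567 -0.99998432  0.00495236 -0.00999009]
 [ 0.98317125 -0.00166699  0.18267874 -0.54715033]
 [-0.18266762  0.00534685  0.98316019 -1.44767133]
 [ 0.          0.          0.          1.        ]] ['color', 'mtx', 'extrinsics']
scene [[479.62314843   0.         322.22033655]
 [  0.         479.62314843 235.36436278]
 [  0.           0.           1.        ]] [[ 0.20746386  0.97822701  0.00553746 -0.10355414]
 [-0.52531305  0.1066304   0.84420149  0.18755888]
 [ 0.82523024 -0.1780502   0.53599737 -1.75253124]
 [ 0.          0.          0.          1.        ]] ['color', 'mtx', 'extrinsics']
```

View pics/top0.png

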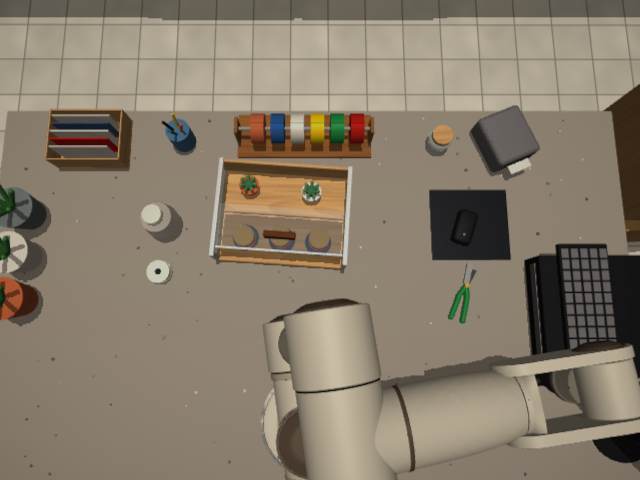

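View pics/scene0.png

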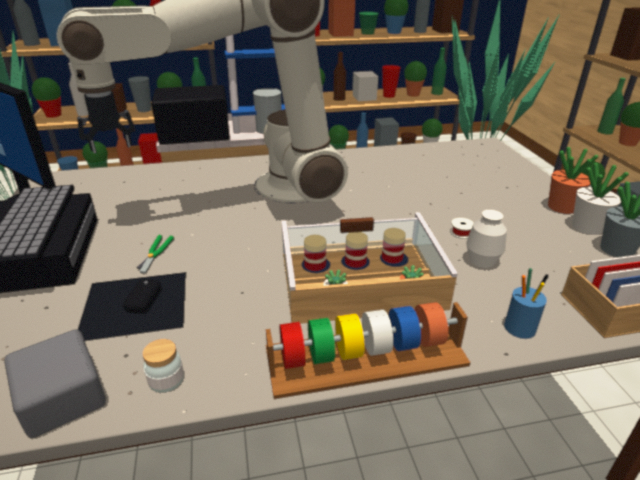

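The top view shows the case at about (215–350, 160–268). The tin lids are near (245,237), (281,239) and (318,240), and the handle is near (279,235). I'll enlarge that area.

```bash
python3 - <<'E'
import cv2
im=cv2.imread("pics/top0.png")[150:275,200:365]
cv2.imwrite("pics/crop0.png",cv2.resize(im,None,fx=4.8,fy=4.8,interpolation=cv2.INTER_CUBIC))
E
```

```text
(no output)
```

View pics/crop0.png

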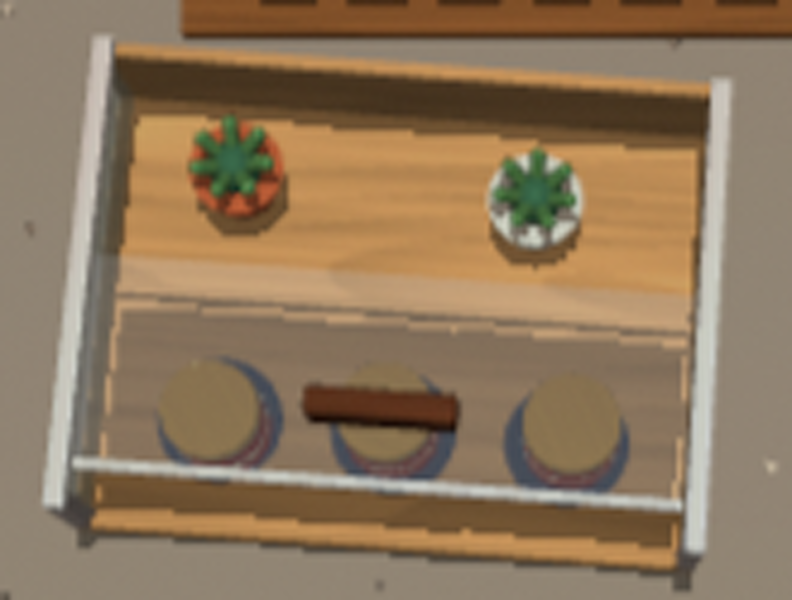

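```bash
cat > h.py <<'E'
import numpy as np,cv2,pickle
def ray(im,px,z,E=None):
    E=im["extrinsics"] if E is None else E
    K=im["mtx"];d=np.array([(px[0]-K[0,2])/K[0,0],-(px[1]-K[1,2])/K[1,1],-1])
    R=E[:3,:3];c=-R.T@E[:3,3];w=R.T@d
    return c+w*(z-c[2])/w[2]
E
python3 - <<'E'
from h import *
im=pickle.load(open("im0.pkl","rb"))["top"]
f=lambda u,v,z:ray(im,((u+.5)/4.8-.5+200,(v+.5)/4.8-.5+150),z)
C=[f(*p,.112) for p in((93,37),(733,80),(706,553),(43,505))]
ref=np.array([[.215,.195],[.215,-.195],[-.075,-.195],[-.075,.195]])
P=np.array(C)[:,:2];print(P, [np.linalg.norm(P[i]-P[i-1]) for i in range(4)])
A=ref-ref.mean(0);B=P-P.mean(0)
yaw=np.arctan2((A[:,0]*B[:,1]-A[:,1]*B[:,0]).sum(),(A*B).sum())
R=np.array([[np.cos(yaw),-np.sin(yaw)],[np.sin(yaw),np.cos(yaw)]]);t=P.mean(0)-R@ref.mean(0)
print("yaw",yaw,"o",t, "res",P-(ref@R.T+t))
for n,p in dict(L=(209,408,.092),M=(388,412,.092),R=(572,423,.092),h=(381,400,.144),dl=(220,415,.012),dr=(566,440,.012),dm=(392,428,.012),front_l=(75,463,.108),fr=(682,505,.108)).items():
    w=f(*p)[:2];print(n,w,R.T@(w-t))
E
```

```text
[[ 0.75529014  0.26889866]
 [ 0.72755912 -0.12123526]
 [ 0.4383301  -0.10067737]
 [ 0.46748721  0.28904612]] [np.float64(0.28850726939460897), np.float64(0.39111824738001166), np.float64(0.2899587144429747), np.float64(0.3908126615958492)]
yaw -0.07196902469851706 o [0.52734785 0.08904152] res [[-0.000523    0.00082191]
 [-0.00021032 -0.00032158]
 [-0.00019005 -0.0006167 ]
 [ 0.00092337  0.00011637]]
L [0.52884476 0.19559753] [-0.00616908  0.10638781]
M [0.5262154 0.0879913] [-0.001054   -0.00112893]
R [ 0.51931009 -0.02261818] [ 1.21537867e-05 -1.11948620e-01]
h [0.52410681 0.08880724] [-0.0032158  -0.00046673]
dl [0.53859475 0.19962705] [0.00326593 0.11110799]
dr [ 0.52212721 -0.01985835] [ 0.00262353 -0.10899337]
dm [0.53003562 0.09044951] [0.00257957 0.00159761]
front_l [0.4930634 0.2718541] [-0.04734119  0.17987405]
fr [ 0.4673068  -0.08717792] [-0.04721423 -0.18008064]
```

The corner fit has residuals under 1 mm, which gives yaw −0.072 and q ≈ 0.017. Next I'll push the cover back with shut fingers against the front of the handle.

```bash
cat >> h.py <<'E'
yaw=-0.07197;O=np.array([0.52735,0.08904]);Q=[0,np.cos(yaw/2),np.sin(yaw/2),0]
R=np.array([[np.cos(yaw),-np.sin(yaw)],[np.sin(yaw),np.cos(yaw)]])
def W(x,y,z): return np.r_[R@[x,y]+O,z]
def C(p): return np.r_[R.T@(np.array(p[:2])-O),p[2]]
E
python3 - <<'E'
from h import *; from workcell import robot
print(robot.pinch_z, robot.get_image("wrist")["mount"].round(3))
robot.close_gripper()
robot.movep(W(-.055,0,.19),Q);print(robot.get_obs()["time_s"])
robot.movel(W(-.055,0,.122),feed=.12)
hit=robot.movel(W(.125,0,.122),feed=.07,contact_N=14)
o=robot.get_obs();print(hit,C(o["eef_pos"]),o["force"],o["time_s"])
p=C(o["eef_pos"])
robot.movel(W(p[0]-.02,0,.122),feed=.15)
robot.movel(W(p[0]-.04,0,.2),feed=.15)
robot.ungrasp()
robot.movep(W(0,0,.25),Q)
o=robot.get_obs();print(o["time_s"],o["force"],o["grip_width"],C(o["eef_pos"]))
for n in("wrist","top"):
    cv2.imwrite(f"pics/{n}1.png",robot.get_image(n)["color"][:,:,::-1])
a=cv2.imread("pics/wrist1.png");b=cv2.imread("pics/top1.png")[130:290,180:393]
cv2.imwrite("pics/c1.png",np.hstack([cv2.resize(a,(400,300)),cv2.resize(b,(400,300))]))
E
```

```text
-0.0187 [[ 0.     0.953  0.302  0.078]
 [ 1.    -0.    -0.001  0.001]
 [-0.001  0.302 -0.953 -0.142]
 [ 0.     0.     0.     1.   ]]
3.4583
True [ 1.02408840e-01 -2.95147012e-05  1.21144079e-01] [-5.89692172  0.36217325  3.44206433] 6.1583
8.325 [ 0.54966021  0.71247114 -0.60794685] 0.08537139032162702 [-1.26247206e-04  8.21587942e-05  2.50941603e-01]
```

View pics/c1.png

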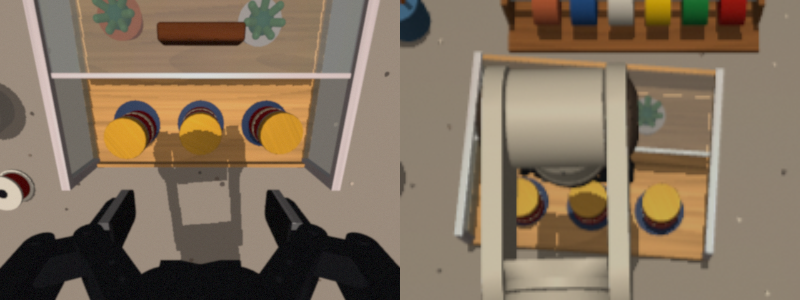

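The left half of the picture is the wrist view. It shows the cover's front edge at row ~76 behind the tins and the lid centres at about (125,139), (201,133) and (280,132), at 0.625 scale. I'll compute these positions to check the cover and the tins.

```bash
cat >> h.py <<'E'
from scipy.spatial.transform import Rotation as Rot
def wext(o,im):
    q=o["ee_rot"];T=np.eye(4);T[:3,:3]=Rot.from_quat([q[1],q[2],q[3],q[0]]).as_matrix();T[:3,3]=o["eef_pos"]
    return np.linalg.inv(T@im["mount"])
E
python3 - <<'E'
from h import *; from workcell import robot
o=robot.get_obs();im=robot.get_image("wrist");E=wext(o,im);c=im["color"].astype(int)
print("edge",[C(ray(im,((u+.5)*1.6-.5,(76+.5)*1.6-.5),.108,E)).round(4) for u in(80,200,330)])
m=((c[:,:,0]>150)&(c[:,:,1]>110)&(c[:,:,2]<70)).astype(np.uint8)
m=cv2.morphologyEx(m,cv2.MORPH_OPEN,np.ones((7,7)))
for p in((125,139),(201,133),(280,132)): print(p,C(ray(im,((p[0]+.5)*1.6-.5,(p[1]+.5)*1.6-.5),.092,E)).round(4))
n,l,s,ce=cv2.connectedComponentsWithStats(m)
for i in range(1,n):
    if s[i,4]>800: print(s[i],C(ray(im,ce[i],.092,E)).round(4))
E
```

```text
edge [array([0.0807, 0.1437, 0.108 ]), array([ 0.0808, -0.0008,  0.108 ]), array([ 0.0808, -0.1573,  0.108 ])]
(125, 139) [-0.0021  0.103   0.092 ]
(201, 133) [ 0.0065 -0.0022  0.092 ]
(280, 132) [ 0.0079 -0.1105  0.092 ]
[ 418  181   67   66 3577] [ 0.0058 -0.1132  0.092 ]
[ 287  182   67   33 1483] [ 0.019  -0.0005  0.092 ]
[ 165  190   67   65 3512] [-0.0015  0.1047  0.092 ]
```

The wrist and top views agree to about 5 mm in x and 2 mm in y. The hard stop came at the expected position, so the cover is fully back. I'll start hefting with the middle tin.

```bash
cat >> h.py <<'E'
def heft(robot,x,y,disc):
    robot.movel(W(x,y,.16),feed=.2) if abs(C(robot.get_obs()["eef_pos"])[1]-y)<.02 else robot.movep(W(x,y,.16),Q)
    robot.sleep(.3);f0=robot.get_obs()["force"][2]
    if robot.movel(W(x,y,.045),feed=.12,contact_N=8): 
        print("HIT",robot.get_obs()["eef_pos"]);return
    robot.close_gripper()
    robot.movel(W(x,y,.085),feed=.08);robot.sleep(.5)
    f=np.mean([(robot.sleep(.05),robot.get_obs()["force"][2])[1] for _ in range(4)])
    o=robot.get_obs();m=(f0-f)/9.81
    print("mass",m,"f0",f0,"width",o["grip_width"],o["gripper_force"],o["time_s"])
    if m>.45: print("HEAVY");return True
    X,Y=disc
    robot.movel(W(X,Y,.055),feed=.1)
    h=robot.movel(W(X,Y,.043),feed=.03,contact_N=4)
    print("down",h,robot.get_obs()["eef_pos"][2])
    robot.ungrasp();robot.movel(W(X,Y,.16),feed=.15);print(robot.get_obs()["time_s"])
    return False
E
python3 - <<'E'
from h import *; from workcell import robot
heft(robot,.0013,-.001,(.001,0))
E
```

```text
mass 0.6581913022803516 f0 -0.30691319149177543 width 0.05895006816225764 65.8351961884182 12.2083
HEAVY
```

The middle tin weighs 0.66 kg, which falls only in the heavy range. I'll lift it until its bottom is about 100 mm above the case top, then check.

```bash
python3 - <<'E'
from h import *; from workcell import robot
robot.movel(W(.0013,-.001,.24),feed=.08);robot.sleep(1)
o=robot.get_obs();print(o["time_s"],o["eef_pos"],o["force"],o["grip_width"],abs(o["qd"]).max())
a=robot.get_image("wrist")["color"];b=robot.get_image("scene")["color"][150:390,230:550]
cv2.imwrite("pics/c2.png",np.hstack([cv2.resize(a,(400,300)),cv2.resize(b,(400,300))])[:,:,::-1])
E
```

```text
15.3 [0.52858197 0.08795684 0.23998849] [-0.12462494 -1.17792368 -6.92800171] 0.058919903342348645 0.0017180802788898323
```

View pics/c2.png

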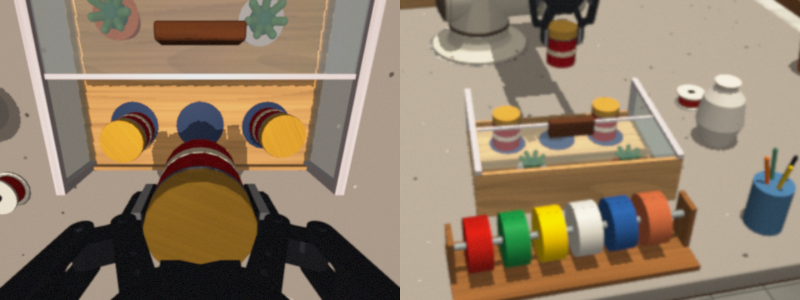

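The tin is held upright and still about 95 mm above the rails. The other two stand on their discs and the cover is back, so I'm handing the job in.

```bash
python3 -c "
from workcell import robot
print(robot.close_job())"
```

```text
the job is handed in; nothing more can be done
None
```

I slid the cover back to its stop and handed the job in holding the middle tin (0.66 kg, so the heaviest by the given weight ranges) upright, its bottom about 95 mm above the case; I never touched the other two, which still stand on their discs.

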